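# Unstack the tube racks and load the docks

## Task

The four sample-tube racks have been left in a crosswise stack on the steel tray. Take the stack apart and set every rack upright in the loading dock of its own colour, lengthwise, lying flat on the dock's floor inside the four raised corners. Leave the small beaker and the amber bottle standing where they are.

Things in the scene. Friction and masses are not known exactly. Their poses are not given: they have to be found in the camera images.
- rack_yellow_mid (a point): Centre (half-way up) of the yellow tube rack: loose solid plastic block 132 mm long (own x), 40 mm wide (own y), 50 mm high (z up), 0.1 to 0.25 kg, two rows of seven small holes in its top. Lower layer: starts on the 4 mm steel tray, under the green and red racks, parallel to the blue rack, 44 mm of free space between the two. It may have either place of its layer. Same either way round.
- rack_blue_mid (a point): Centre (half-way up) of the blue tube rack: loose solid plastic block 132 mm long (own x), 40 mm wide (own y), 50 mm high (z up), 0.1 to 0.25 kg, one row of four wide holes in its top. Lower layer: starts on the 4 mm steel tray, under the green and red racks, parallel to the yellow rack, 44 mm of free space between the two. It may have either place of its layer. Same either way round.
- rack_green_mid (a point): Centre (half-way up) of the green tube rack: loose solid plastic block 132 mm long (own x), 40 mm wide (own y), 50 mm high (z up), 0.1 to 0.25 kg, two rows of five holes in its top. Upper layer: starts lying across the yellow and blue racks, parallel to the red rack, 44 mm of free space between the two. It may have either place of its layer. Same either way round.
- rack_red_mid (a point): Centre (half-way up) of the red tube rack: loose solid plastic block 132 mm long (own x), 40 mm wide (own y), 50 mm high (z up), 0.1 to 0.25 kg, one row of six holes in its top. Upper layer: starts lying across the yellow and blue racks, parallel to the green rack, 44 mm of free space between the two. It may have either place of its layer. Same either way round.
- dock_yellow: Yellow loading dock, a fixed plate 158 mm long (own x), 66 mm wide (own y). Origin: centre of its underside, on the bench. Floor 5 mm up; L-shaped lips at the corners rise 6 mm above it (legs 26 mm along x, 18 mm along y), 150 x 58 mm between them: 9 mm of play around a rack; sides open between lips. A seated rack's centre is 30 mm above the origin. Place and yaw vary.
- dock_blue: Blue loading dock, a fixed plate 158 mm long (own x), 66 mm wide (own y). Origin: centre of its underside, on the bench. Floor 5 mm up; L-shaped lips at the corners rise 6 mm above it (legs 26 mm along x, 18 mm along y), 150 x 58 mm between them: 9 mm of play around a rack; sides open between lips. A seated rack's centre is 30 mm above the origin. Place and yaw vary.
- dock_green: Green loading dock, a fixed plate 158 mm long (own x), 66 mm wide (own y). Origin: centre of its underside, on the bench. Floor 5 mm up; L-shaped lips at the corners rise 6 mm above it (legs 26 mm along x, 18 mm along y), 150 x 58 mm between them: 9 mm of play around a rack; sides open between lips. A seated rack's centre is 30 mm above the origin. Place and yaw vary.
- dock_red: Red loading dock, a fixed plate 158 mm long (own x), 66 mm wide (own y). Origin: centre of its underside, on the bench. Floor 5 mm up; L-shaped lips at the corners rise 6 mm above it (legs 26 mm along x, 18 mm along y), 150 x 58 mm between them: 9 mm of play around a rack; sides open between lips. A seated rack's centre is 30 mm above the origin. Place and yaw vary.
- beaker: Small clear glass beaker, loose, 44 mm across, 58 mm high, upright on the bench between the stack and the docks; origin: centre of its underside. Not part of the job: leave it standing.
- amber_bottle: Small amber glass bottle with a black cap, loose, 42 mm across, 62 mm high, upright on the bench between the stack and the docks; origin: centre of its underside. Not part of the job: leave it standing.
There are look-alikes about, which are no part of the job. There is more than one size of the part that bears rack_blue_mid; the job needs the middle-sized.

How it is judged:
By the outcome, as a careful person would: the job done as asked, in the order asked, and still so for the second after the job is handed in, with the robot touching nothing.
It also fails if it takes over 115 s, if anything falls off the work surface, if the arm or the gripper's body presses on something with over 40 N, if the wrist force passes 120 N, or if a joint passes its speed limit or range.

## Robot

A 6-joint arm with a two-finger parallel gripper is mounted at the origin on the work surface. World frame = base frame: x ahead of the robot, y to its left, z up, the work surface at z = 0. Lengths are in m, angles in rad, forces in N, time in s.
With the tool pointing down it reaches from about 0.35 to 0.925 m from the base axis. Payload 6.4 kg.
Tool frame: the origin (TCP) lies on the front face of the gripper's body, between the roots of the fingers; the fingertips stand 73 mm ahead of it and the grasp point (between the pads) lies 54 mm ahead of it; z points along the fingers, x is the direction in which the jaws open and shut, and the axes are right-handed (so a half turn about z gives the same grasp; the last joint's range is limited). The gripper opens to 85 mm and grips with 20 to 120 N. Pads are 22 mm wide; open, the fingers measure 114 mm over their backs; the gripper's body (76 mm by 85 mm) begins 54 mm behind the grasp point. The pads swing forward as they close: fully open they stand 13 mm farther back than shut.
Start: joints at [0.93, 0.245, 1.558, -0, 1.339, -0.174], TCP at [0.293, 0.58, 0.304] pointing down, gripper open.
Joint ranges: [-3.13, 3.13], [-1.02, 2.26], [0.13, 2.54], [-0.95, 4.09], [0.21, 2.88], [-2.74, 2.74]. Speed limits (rad/s): [2.57, 2.57, 3.14, 3.14, 3.14, 3.14].

## Interface

Orientations are given as a rotation vector (axis times angle).
In Python, from station import manip gives the robot as it stands.
- The arm moves only by the tool move_arm, never from a script. Its argument "plan" is a list of rows, each a list of 6 numbers: the shift along the world's x, y, z each as a share of 200 mm, from -1 to 1, then the turn, a rotation vector about the world's x, y, z each as a share of 30 degrees, from -1 to 1. In form: [[dx, dy, dz, rx, ry, rz], ...]. A call has 1 to 20 rows; each row is the pose to reach, as a shift and turn from the pose commanded when the call began; what a row does not reach only later rows make up. A row lasts 1/8 s, in which the tool goes at most 62.5 mm and 10.7 degrees, less where a joint would pass 70% of its speed; a pose out of reach is approached as far as the arm can. A call with a number of a shift or a turn outside -1 to 1 is refused whole. A call with a gripper value outside its range is refused whole. "gripper" is the closure, from -1 (fully open) to 1 (shut), so that 0 is half open, set as the call begins (left out, the last holds). The fingers move at their own pace and stop on an object; "newtons" is the grip in N (left out, the last holds). Time passes only in rows, so rows that repeat a pose let the fingers close. It gives the time, the measured TCP pose, the force and the opening at its end, in the units of the state.
- manip.read_state(): the state, without advancing time (a new reading comes with each control period).
- manip.camera(name): name is "scene" or "top" or "wrist"; returns a dict with "img" (480x640x3 uint8, red, green, blue), "z_map" (480x640 float32, m along the optical axis (not along the pixel's ray), 0 where there is no reading), "intrinsics" (3x3 intrinsics, pixels), "world_to_cam" (4x4, takes a point from world to camera coordinates); the wrist camera has in their place "T_tool_cam" (4x4, takes a point from camera to tool coordinates, whose origin is the TCP and whose axes are the tool frame's). Camera axes: x right, y down, z forward; pixel columns grow to the right and rows downward; lengths in m; the calibration is good to about 2 mm. A picture is of the moment at which its call begins: read the wrist's pose just before it.
- manip.hand_in(): hands the job in, once; it reports no verdict.
The state is a dict: "time_s": time; "joint_positions": joint angles; "dq": joint speeds; "joint_torque": joint torques, N m; "position": TCP position; "tool_rot": TCP orientation; "contact_force": force on the tool from outside, world axes, zero at the start; "ft_torque": the same for the moment, N m; "gripper_width": opening from 0.0 (shut) to 1.0 (fully open).
Only numpy, scipy, OpenCV 4.12 (cv2) and the standard library are available. Lean on these libraries where they do the work, as an engineer would, in place of code of your own. Each camera call takes 0.05 s, during which the arm holds its last target.

## Working session

There is one attempt and no reset: what is moved stays moved. The work goes in short steps, Python scripts to look and compute and a tool call to move; the robot and the scene stay as the last step left them, time stands still between calls to the robot, and variables do not carry over. Pictures are saved under pics/ and viewed, and the job is handed in when it is done.

Besides the shell and the picture viewer there is one more tool, called after "Call:" in YAML: its name, and indented under it one key for each argument. move_arm: Moves the arm, as the interface text tells. Its arguments: {"type":"object","properties":{"plan":{"type":"array","items":{"type":"array","items":{"type":"number"}}},"gripper":{"type":"number"},"newtons":{"type":"number"}},"required":["plan"]}

```bash
mkdir -p pics; ls
cat > h.py <<'E'
import numpy as np, cv2
from station import manip
def snap(n):
    c=manip.camera(n); return c
def save(img,name): cv2.imwrite('pics/'+name,cv2.cvtColor(img,cv2.COLOR_RGB2BGR))
def cloud(c):
    K=c['intrinsics'];z=c['z_map'];v,u=np.mgrid[0:480,0:640]
    P=np.stack([(u-K[0,2])/K[0,0]*z,(v-K[1,2])/K[1,1]*z,z,np.ones_like(z)],-1)
    W=P@np.linalg.inv(c['world_to_cam']).T
    return W[...,:3]
E
python3 - <<'E'
from h import *
s=manip.read_state();print({k:np.round(v,3) for k,v in s.items()})
for n in ['scene','top']:
    c=snap(n);save(c['img'],n+'0.png');np.savez(n+'0.npz',**c);print(n,c['intrinsics'],c['world_to_cam'])
E
```

```text
pics
{'time_s': np.float64(0.0), 'joint_positions': array([ 0.93 ,  0.246,  1.559,  0.   ,  1.339, -0.174]), 'dq': array([ 0.001,  0.   ,  0.001, -0.001, -0.001, -0.   ]), 'joint_torque': array([-1.0000e-03, -4.2952e+01, -3.2612e+01, -0.0000e+00,  6.0000e-03,
        0.0000e+00]), 'position': array([0.292, 0.58 , 0.303]), 'tool_rot': array([ 2.674,  1.647, -0.003]), 'contact_force': array([ 0.575,  0.358, -0.227]), 'ft_torque': array([0.007, 0.007, 0.008]), 'gripper_width': np.float64(1.002)}
scene [[447.70474621   0.         327.59243736]
 [  0.         447.70474621 236.85104728]
 [  0.           0.           1.        ]] [[-0.1422489   0.98977757 -0.01027705  0.06604816]
 [ 0.59025916  0.07648715 -0.80358188 -0.17628683]
 [-0.79458126 -0.12037476 -0.59510548  1.26638892]
 [ 0.          0.          0.          1.        ]]
top [[438.81999886   0.         318.35172093]
 [  0.         438.81999886 235.32962856]
 [  0.           0.           1.        ]] [[ 0.03064153 -0.99897762  0.03323869 -0.04509865]
 [-0.99430395 -0.03386071 -0.10105989  0.39715328]
 [ 0.10208205 -0.02995274 -0.99432494  0.96842761]
 [ 0.          0.          0.          1.        ]]
```

View pics/scene0.png

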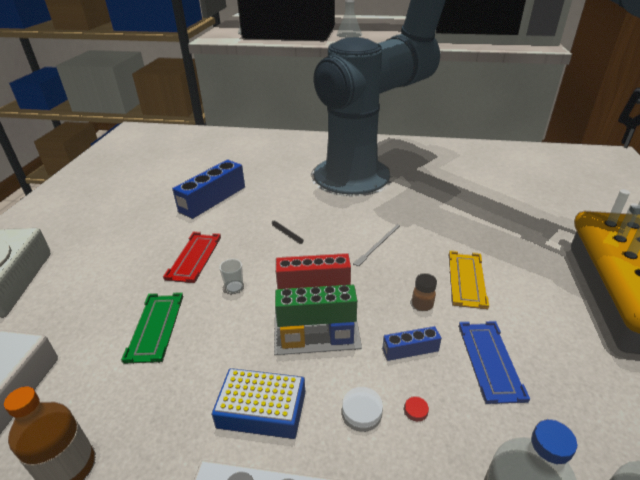

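View pics/top0.png

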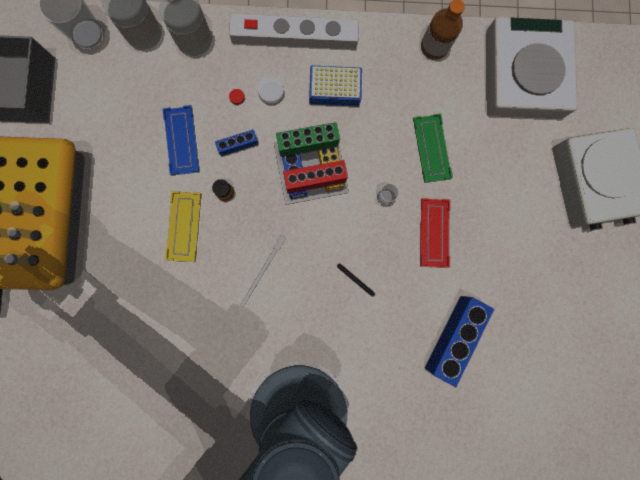

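The stack is at (312,160) in the top view: green and red on top, with blue (left) and yellow (right) below. There are three blue racks. The one in the stack, around (293,160), has the stated size and place. The small one at (237,142) and the large one at (460,340) are look-alikes. Next I'll measure them all and enlarge the stack.

Run:
```python
from h import *
c=dict(np.load('top0.npz'));W=cloud(c);img=c['img'];hsv=cv2.cvtColor(img,cv2.COLOR_RGB2HSV)
save(cv2.resize(img[110:215,200:410],None,fx=3.8,fy=3.8,interpolation=cv2.INTER_CUBIC),'crop0.png')
s=dict(np.load('scene0.npz'));save(cv2.resize(s['img'][240:365,260:450],None,fx=4,fy=4,interpolation=cv2.INTER_CUBIC),'crop1.png')
print('bench z',np.median(W[300:340,100:160,2]),np.median(W[380:400,560:600,2]))
def rect(m,name):
    p=W[m]; z=np.median(p[:,2]); p=p[abs(p[:,2]-z)<.006]
    (x,y),(a,b),t=cv2.minAreaRect((p[:,:2]*1000).astype(np.float32))
    if a<b:a,b,t=b,a,t+90
    t=(t+90)%180-90
    print(name,'c',round(x,1),round(y,1),'size',round(a,1),round(b,1),'yaw',round(t,1),'z',round(z*1000,1),m.sum())
H,S,V=[hsv[...,i].astype(int) for i in range(3)]
col={'yellow':(H>18)&(H<35)&(S>150),'blue':(H>100)&(H<130)&(S>120),'green':(H>45)&(H<85)&(S>120),'red':((H<8)|(H>172))&(S>150)}
box={'dock_blue':(155,100,205,180),'small_blue':(212,125,262,158),'dock_yellow':(160,185,210,270),'dock_green':(410,105,460,188),'dock_red':(415,192,455,275),'big_blue':(420,290,500,390)}
for k,(u0,v0,u1,v1) in box.items():
    m=np.zeros((480,640),bool);m[v0:v1,u0:u1]=1
    cc=k.split('_')[1] if 'dock' in k else 'blue'
    rect(m&col[cc]&(W[...,2]>-.02),k)
m=np.zeros((480,640),bool);m[110:210,265:360]=1
for k,cc in (('G','green'),('R','red')):
    rect(m&col[cc]&(W[...,2]>.094)&(W[...,2]<.115),k)
for cc in('blue','yellow'):
    rect(m&col[cc]&(W[...,2]>.045)&(W[...,2]<.065),cc)
for k,(u,v) in {'beaker':(388,194),'bottle':(222,189)}.items():
    q=W[v-14:v+14,u-14:u+14].reshape(-1,3);q=q[q[:,2]>.03];print(k,len(q),q.min(0),q.max(0),np.median(q,0))
```

```text
bench z -0.001332085844356068 -0.0015676896418127528
dock_blue c 611.4 293.5 size 158.1 66.0 yaw 9.8 z 4.5 1640
small_blue c 605.0 161.2 size 90.4 28.4 yaw -69.5 z 32.5 348
dock_yellow c 411.1 275.3 size 155.4 65.9 yaw -1.6 z 4.3 1628
dock_green c 616.8 -294.6 size 156.5 64.5 yaw 10.4 z 4.5 1407
dock_red c 416.0 -301.3 size 154.7 64.2 yaw -0.6 z 4.1 1563
big_blue c 179.6 -344.0 size 183.3 56.3 yaw -26.7 z 67.0 1778
G c 598.9 -0.6 size 128.2 39.6 yaw -77.7 z 102.7 429
R c 518.2 -19.2 size 129.6 40.9 yaw -77.1 z 102.7 707
blue c 528.5 26.4 size 87.9 39.1 yaw 11.8 z 52.8 129
yellow c 547.6 -55.5 size 87.9 39.1 yaw 13.3 z 52.9 99
beaker 189 [ 0.29741389 -0.20664104  0.03035287] [ 0.51711778 -0.00259759  1.00456702] [ 0.49907587 -0.18783115  0.05266816]
bottle 316 [ 0.29741389 -0.00259759  0.03009638] [0.51012922 0.20338506 1.00456702] [0.48862223 0.1821057  0.06039823]
```

View pics/crop0.png

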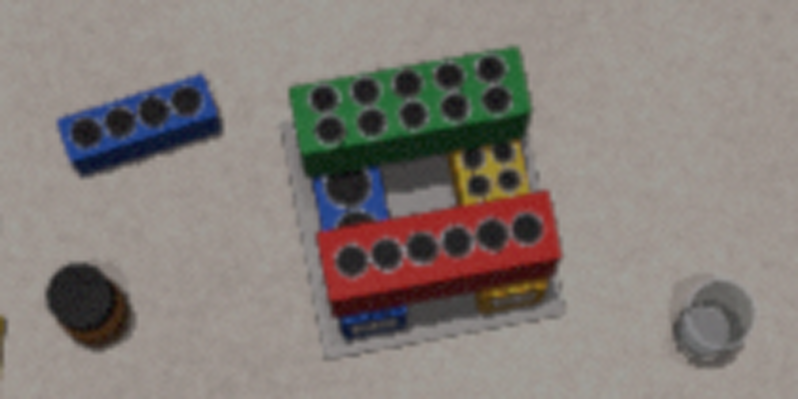

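View pics/crop1.png

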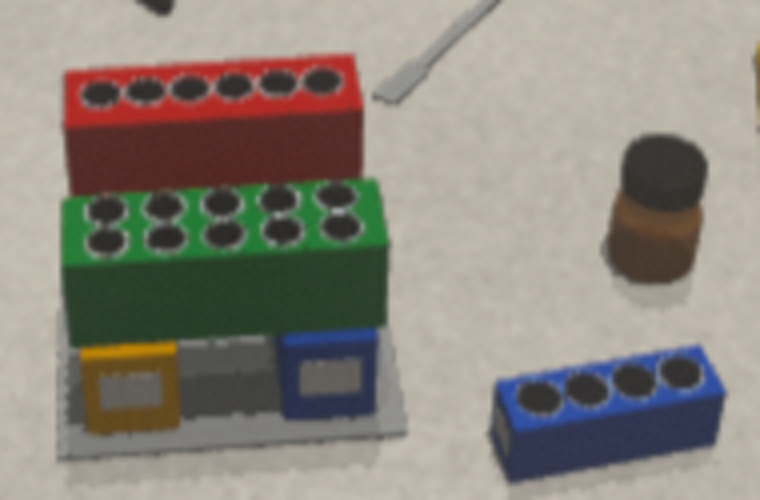

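Confirmed: in the crops the blue rack in the stack is on the +y side (four wide holes, 40 mm wide) and yellow is on the -y side. The other two blue racks measure 90x28 and 183x56 mm, so they are look-alikes. Measured sizes and heights agree with those given. Next I'll move over the green rack.

```bash
cat >> h.py <<'E'
from scipy.spatial.transform import Rotation as R
def go(x,y,z,yaw):
    s=manip.read_state();p=np.array(s['position']);m=R.from_rotvec(s['tool_rot']).as_matrix()
    cy=np.degrees(np.arctan2(m[1,0],m[0,0]))
    d=(yaw-cy+90)%180-90
    print('t',round(float(s['time_s']),2),'p',p.round(4),'yaw',round(cy,2),'zaxis',m[:,2].round(3),'F',np.round(s['contact_force'],1),'w',round(float(s['gripper_width']),3),'q6',np.round(s['joint_positions'][5],2))
    print('shares',((np.array([x,y,z])-p)/.2).round(3),'rz',round(d/30,3))
E
python3 -c "
from h import *
go(.599,-.001,.25,12.5)"
```

```text
t 0.1 p [0.2923 0.5802 0.3029] yaw 63.25 zaxis [-0.001 -0.001 -1.   ] F [ 0.  -0.2  0.3] w 1.001 q6 -0.17
shares [ 1.534 -2.906 -0.264] rz -1.692
```

Call:
move_arm:
  plan:
    - [0.51,-0.967,0,0,0,-0.85]
    - [0.51,-0.967,0,0,0,-0.85]
    - [0.51,-0.967,0,0,0,-0.85]
    - [0.51,-0.967,0,0,0,-0.85]
  gripper: -1

```text
time_s: 0.6
position: [0.3953, 0.3846, 0.3034]
tool_rot: [2.974, 1.012, -0.001]
contact_force: [-0.3, -0.0, 0.9]
gripper_width: 0.999
```

Call:
move_arm:
  plan:
    - [0.51,-0.967,0,0,0,-0.84]
    - [0.51,-0.967,0,0,0,-0.84]
    - [0.51,-0.967,0,0,0,-0.84]
    - [0.51,-0.967,0,0,0,-0.84]

```text
time_s: 1.1
position: [0.4974, 0.191, 0.3036]
tool_rot: [3.123, 0.338, -0.001]
contact_force: [0.2, 0.9, 0.7]
gripper_width: 1.002
```

```bash
python3 -c "
from h import *
go(.599,-.001,.25,12.5)"
```

```text
t 1.1 p [0.4974 0.191  0.3036] yaw 12.37 zaxis [-0. -0. -1.] F [0.2 0.9 0.7] w 1.002 q6 -0.06
shares [ 0.508 -0.96  -0.268] rz 0.004
```

Call:
move_arm:
  plan:
    - [0.508,-0.96,0,0,0,0]
    - [0.508,-0.96,0,0,0,0]
    - [0.508,-0.96,0,0,0,0]
    - [0.508,-0.96,0,0,0,0]
    - [0.508,-0.96,0,0,0,0]

```text
time_s: 1.72
position: [0.5985, -0.0002, 0.3032]
tool_rot: [-3.123, -0.339, 0.002]
contact_force: [-0.2, 0.9, -0.3]
gripper_width: 0.996
```

```bash
cat >> h.py <<'E'
def wcloud():
    s=manip.read_state();c=manip.camera('wrist')
    K=c['intrinsics'];z=c['z_map'];v,u=np.mgrid[0:480,0:640]
    P=np.stack([(u-K[0,2])/K[0,0]*z,(v-K[1,2])/K[1,1]*z,z,np.ones_like(z)],-1)
    T=np.eye(4);T[:3,:3]=R.from_rotvec(s['tool_rot']).as_matrix();T[:3,3]=s['position']
    return c['img'],(P@(T@c['T_tool_cam']).T)[...,:3],z
def mask(img,cc):
    hsv=cv2.cvtColor(img,cv2.COLOR_RGB2HSV);H,S,V=[hsv[...,i].astype(int) for i in range(3)]
    return {'yellow':(H>18)&(H<35)&(S>130),'blue':(H>100)&(H<130)&(S>110),'green':(H>45)&(H<85)&(S>100),'red':((H<8)|(H>172))&(S>130)}[cc]
def wrect(W,m,name):
    p=W[m]
    if len(p)<30: print(name,'none');return
    (x,y),(a,b),t=cv2.minAreaRect((p[:,:2]*1000).astype(np.float32))
    if a<b:a,b,t=b,a,t+90
    t=(t+90)%180-90
    print(name,'c',round(x,1),round(y,1),'size',round(a,1),round(b,1),'yaw',round(t,1),'z',round(np.median(p[:,2])*1000,1),m.sum())
E
python3 - <<'E'
from h import *
go(.599,-.001,.133,12.5)
img,W,z=wcloud();save(img,'w1.png')
for cc in('green','red'):
    wrect(W,mask(img,cc)&(W[...,2]>.097)&(W[...,2]<.112)&(z>0),cc)
E
```

```text
t 1.73 p [ 5.985e-01 -2.000e-04  3.032e-01] yaw 12.38 zaxis [-0.001  0.    -1.   ] F [-0.2  0.9 -0.3] w 0.996 q6 -0.41
shares [ 0.003 -0.004 -0.851] rz 0.004
green c 564.8 -8.5 size 132.2 110.5 yaw -76.3 z 105.0 4110
red c 555.3 -10.3 size 132.1 117.2 yaw -77.1 z 105.0 5789
```

View pics/w1.png

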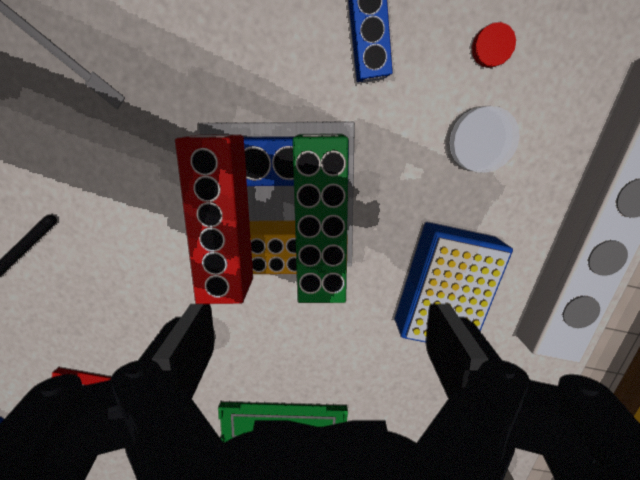

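The wrist view shows green at (320,220) and red at (212,220), and the top layer reads 105 mm, as it should. Stray pixels spoiled the fits, so I'll filter to the main blob.

```bash
cat >> h.py <<'E'
def big(m):
    m=cv2.morphologyEx(m.astype(np.uint8),cv2.MORPH_OPEN,np.ones((3,3)))
    n,l,st,_=cv2.connectedComponentsWithStats(m)
    return l==1+np.argmax(st[1:,4]) if n>1 else m>0
E
python3 - <<'E'
from h import *
img,W,z=wcloud()
for cc in('green','red'):
    wrect(W,big(mask(img,cc)&(W[...,2]>.1)&(W[...,2]<.11)&(z>0)),cc)
for cc in('blue','yellow'):
    wrect(W,big(mask(img,cc)&(W[...,2]>.045)&(W[...,2]<.062)&(z>0)),cc)
E
```

```text
green c 585.7 56.4 size 39.9 15.9 yaw 13.5 z 105.0 910
red c 517.2 -18.7 size 131.4 39.9 yaw -77.1 z 105.0 5462
blue c 543.5 43.1 size 41.0 14.8 yaw 12.8 z 54.9 508
yellow c 566.2 -33.8 size 31.3 7.6 yaw 13.1 z 54.4 242
```

Green works out at (599, 0) from both cameras, yaw 12.7° for the jaws. Descend and grip.

Call:
move_arm:
  plan:
    - [0.003,0,-0.4,0,0,0.01]
    - [0.003,0,-0.7,0,0,0.01]
    - [0.003,0,-0.836,0,0,0.01]
    - [0.003,0,-0.836,0,0,0.01]
    - [0.003,0,-0.836,0,0,0.01]

```text
time_s: 2.45
position: [0.5997, 0.0023, 0.1389]
tool_rot: [3.121, 0.353, 0.005]
contact_force: [0.1, 0.3, 0.2]
gripper_width: 0.999
```

Call:
move_arm:
  plan:
    - [0,0,0,0,0,0]
    - [0,0,0,0,0,0]
    - [0,0,0,0,0,0]
    - [0,0,0,0,0,0]
    - [0,0,0,0,0,0]
    - [0,0,0,0,0,0]
  gripper: 1
  newtons: 40

```text
time_s: 3.2
position: [0.5994, 0.0015, 0.1381]
tool_rot: [3.121, 0.352, 0.002]
contact_force: [-2.1, 0.3, 6.0]
gripper_width: 0.463
```

Run:
```python
from h import *
go(.617,-.295,.33,-79.6)
img,W,z=wcloud();save(img,'w2.png')
c=snap('top');W=cloud(c);m=big(mask(c['img'],'red')&(abs(W[...,2]-.103)<.006));wrect(W,m,'red')
```

```text
t 3.2 p [0.5994 0.0015 0.1381] yaw 12.86 zaxis [ 0.002 -0.    -1.   ] F [-2.1  0.3  6. ] w 0.463 q6 -0.41
shares [ 0.088 -1.483  0.96 ] rz 2.918
red c 525.5 -51.7 size 63.1 40.0 yaw -76.3 z 102.8 310
```

View pics/w2.png

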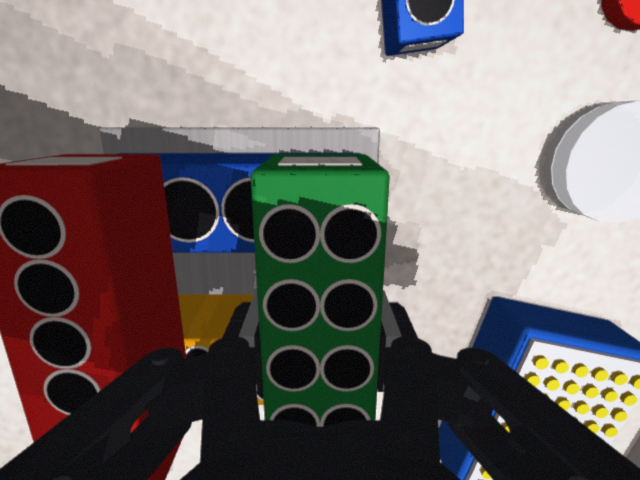

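Gripped: the opening is 39 mm. Lift, then turn and carry towards the green dock.

Call:
move_arm:
  plan:
    - [0,0,0.15,0,0,0]
    - [0,0,0.4,0,0,0]
    - [0,0,0.65,0,0,0]
    - [0,-0.25,0.65,0,0,-0.35]
    - [0,-0.5,0.65,0,0,-0.7]
    - [0,-0.75,0.65,0,0,-1]
    - [0,-0.75,0.65,0,0,-1]

```text
time_s: 4.18
position: [0.5982, -0.1514, 0.266]
tool_rot: [3.105, -0.476, -0.001]
contact_force: [0.6, 0.6, -2.2]
gripper_width: 0.466
```

Call:
move_arm:
  plan:
    - [0.044,-0.25,0,0,0,-0.35]
    - [0.088,-0.5,0,0,0,-0.7]
    - [0.088,-0.73,0,0,0,-1]
    - [0.088,-0.73,0,0,0,-1]

```text
time_s: 4.68
position: [0.6159, -0.2964, 0.2658]
tool_rot: [-2.878, 1.26, 0.001]
contact_force: [-0.2, 0.3, -2.1]
gripper_width: 0.467
```

Call:
move_arm:
  plan:
    - [0,0,0,0,0,-0.35]
    - [0,0,0,0,0,-0.7]
    - [0,0,0,0,0,-1]
    - [0,0,0,0,0,-1]
    - [0,0,0,0,0,-1]

```text
time_s: 5.3
position: [0.6164, -0.2933, 0.2664]
tool_rot: [-2.46, 1.954, 0.001]
contact_force: [0.5, -0.7, -1.3]
gripper_width: 0.467
```

Run:
```python
from h import *
go(.617,-.295,.138-.049,-79.6)
img,W,z=wcloud();save(img,'w3.png')
m=mask(img,'green')&(z>0)
wrect(W,big(m&(W[...,2]>-.01)&(W[...,2]<.02)),'dock'); wrect(W,big(m&(W[...,2]>.15)),'rack')
p=W[m&(W[...,2]>.15)];print(p.shape,np.percentile(p[:,2],[5,50,95]))
c=snap('top');save(c['img'],'t3.png')
W=cloud(c);m=mask(c['img'],'red');wrect(W,big(m&(abs(W[...,2]-.103)<.006)),'red');wrect(W,big(mask(c['img'],'green')&(W[...,2]>.15)),'greenrack')
```

```text
t 5.3 p [ 0.6164 -0.2933  0.2664] yaw -76.93 zaxis [-0.     0.001 -1.   ] F [ 0.5 -0.7 -1.3] w 0.467 q6 0.73
shares [ 0.003 -0.009 -0.887] rz -0.089
dock c 678.8 -283.8 size 65.7 30.2 yaw -77.7 z 6.4 1861
rack c 636.1 -289.3 size 88.9 40.9 yaw 12.7 z 233.3 15865
(18424, 3) [0.23128129 0.23334283 0.26555035]
red c 517.9 -18.2 size 127.6 41.3 yaw -77.7 z 102.7 586
greenrack none
```

View pics/w3.png

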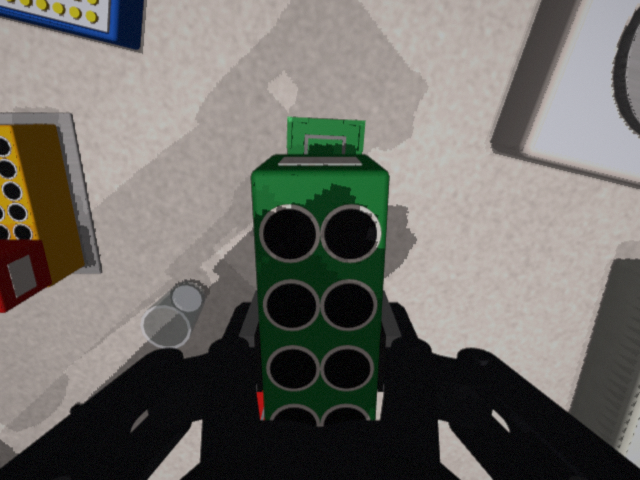

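View pics/t3.png

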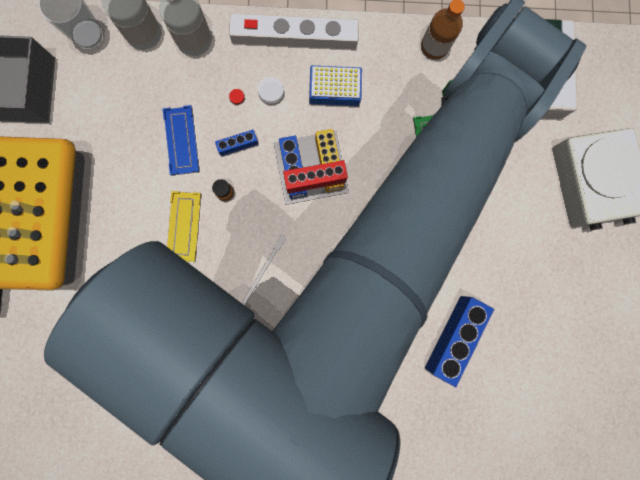

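The rack lines up with the dock: rack centre about (615.5,-294), dock centre (616.5,-294.7). Lower it with a slight turn.

Call:
move_arm:
  plan:
    - [0.001,-0.007,-0.2,0,0,-0.08]
    - [0.001,-0.007,-0.45,0,0,-0.08]
    - [0.001,-0.007,-0.65,0,0,-0.08]
    - [0.001,-0.007,-0.78,0,0,-0.08]
    - [0.001,-0.007,-0.84,0,0,-0.08]
    - [0.001,-0.007,-0.87,0,0,-0.08]
    - [0.001,-0.007,-0.88,0,0,-0.08]
    - [0.001,-0.007,-0.88,0,0,-0.08]
    - [0.001,-0.007,-0.88,0,0,-0.08]

```text
time_s: 6.52
position: [0.617, -0.296, 0.0917]
tool_rot: [-2.415, 2.01, -0.002]
contact_force: [0.1, 0.3, -2.1]
gripper_width: 0.468
```

Run:
```python
from h import *
go(.617,-.295,.089,-79.3)
img,W,z=wcloud();save(img,'w4.png')
```

```text
t 6.53 p [ 0.617  -0.296   0.0917] yaw -79.54 zaxis [ 0.001 -0.001 -1.   ] F [ 0.1  0.3 -2.1] w 0.468 q6 0.78
shares [ 0.     0.005 -0.013] rz 0.008
```

View pics/w4.png

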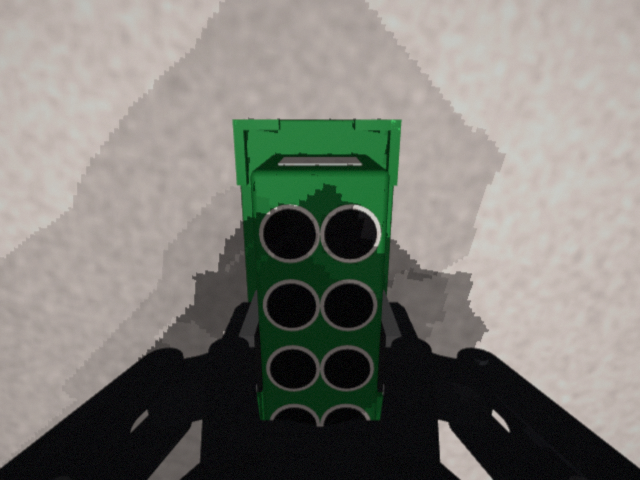

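The rack sits centred between the lips. Lower the last 1.5 mm, release and lift.

Call:
move_arm:
  plan:
    - [0,0.003,-0.005,0,0,0]
    - [0,0.003,-0.01,0,0,0]
    - [0,0.003,-0.01,0,0,0]

```text
time_s: 6.95
position: [0.6167, -0.2951, 0.0892]
tool_rot: [-2.415, 2.01, -0.0]
contact_force: [-1.8, 1.7, 2.3]
gripper_width: 0.465
```

Call:
move_arm:
  plan:
    - [0,0,0,0,0,0]
    - [0,0,0,0,0,0]
    - [0,0,0,0,0,0]
    - [0,0,0,0,0,0]
    - [0,0,0.15,0,0,0]
    - [0,0,0.4,0,0,0]
    - [0,0,0.7,0,0,0]
    - [0,0,0.9,0,0,0.2]
    - [0,0,0.9,0,0,0.5]
  gripper: -1

```text
time_s: 8.07
position: [0.6182, -0.2962, 0.2746]
tool_rot: [2.66, -1.671, 0.015]
contact_force: [-0.2, 0.2, -0.5]
gripper_width: 1.0
```

Run:
```python
from h import *
go(.5175,-.0187,.27,12.7)
img,W,z=wcloud();save(img,'w5.png')
```

```text
t 8.07 p [ 0.6182 -0.2962  0.2746] yaw -64.26 zaxis [ 0.008 -0.006 -1.   ] F [-0.2  0.2 -0.5] w 1.0 q6 0.51
shares [-0.503  1.388 -0.023] rz 2.565
```

View pics/w5.png

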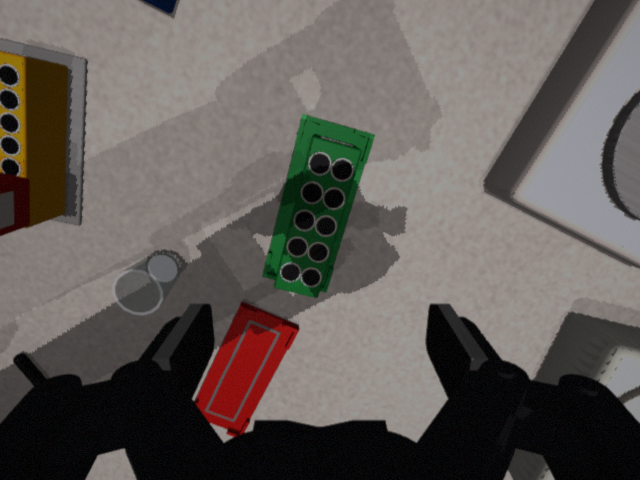

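Green is in its dock at (320,220). Now to red.

Call:
move_arm:
  plan:
    - [-0.09,0.24,0,0,0,0.35]
    - [-0.17,0.48,0,0,0,0.7]
    - [-0.25,0.7,0,0,0,1]
    - [-0.25,0.7,0,0,0,1]

```text
time_s: 8.62
position: [0.5654, -0.1524, 0.2677]
tool_rot: [-3.0, 0.931, 0.003]
contact_force: [-0.0, 0.4, -0.0]
gripper_width: 1.004
```

Call:
move_arm:
  plan:
    - [-0.09,0.24,0,0,0,0.35]
    - [-0.17,0.48,0,0,0,0.7]
    - [-0.253,0.69,0,0,0,1]
    - [-0.253,0.69,0,0,0,1]

```text
time_s: 9.12
position: [0.5153, -0.0157, 0.2683]
tool_rot: [-3.139, 0.124, 0.001]
contact_force: [-0.6, 0.7, 0.0]
gripper_width: 0.995
```

Call:
move_arm:
  plan:
    - [0,0,0,0,0,0.35]
    - [0,0,0,0,0,0.56]
    - [0,0,0,0,0,0.56]
    - [0,0,0,0,0,0.56]

```text
time_s: 9.62
position: [0.5163, -0.0179, 0.2686]
tool_rot: [3.124, 0.33, -0.0]
contact_force: [-0.2, -0.7, -0.2]
gripper_width: 1.004
```

Run:
```python
from h import *
go(.5175,-.0187,.136,12.7)
img,W,z=wcloud();save(img,'w6.png')
wrect(W,big(mask(img,'red')&(W[...,2]>.1)&(W[...,2]<.11)&(z>0)),'red')
for cc in('blue','yellow'):
    wrect(W,big(mask(img,cc)&(W[...,2]>.045)&(W[...,2]<.062)&(z>0)),cc)
```

```text
t 9.62 p [ 0.5163 -0.0179  0.2686] yaw 12.04 zaxis [-0. -0. -1.] F [-0.2 -0.7 -0.2] w 1.004 q6 -0.46
shares [ 0.006 -0.004 -0.663] rz 0.022
red c 517.1 -18.9 size 131.7 39.8 yaw -77.2 z 105.1 6876
blue c 572.1 36.7 size 83.4 40.0 yaw 13.0 z 55.0 2640
yellow c 590.5 -44.2 size 81.6 39.0 yaw 12.4 z 54.7 1167
```

View pics/w6.png

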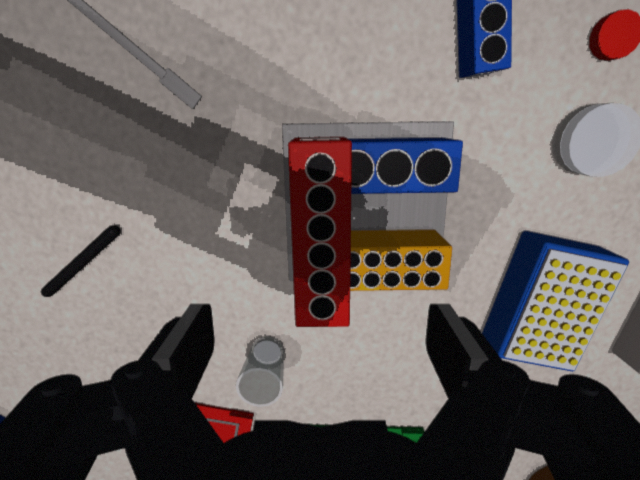

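Red is at (517,-19), 132x40 mm, with its top at 105 mm.

Call:
move_arm:
  plan:
    - [0.004,-0.005,-0.25,0,0,0.025]
    - [0.004,-0.005,-0.5,0,0,0.025]
    - [0.004,-0.005,-0.66,0,0,0.025]
    - [0.004,-0.005,-0.66,0,0,0.025]
    - [0.004,-0.005,-0.66,0,0,0.025]

```text
time_s: 10.3
position: [0.5178, -0.0185, 0.1382]
tool_rot: [3.121, 0.355, 0.004]
contact_force: [0.2, 0.1, 0.7]
gripper_width: 1.001
```

Call:
move_arm:
  plan:
    - [0,0,0,0,0,0]
    - [0,0,0,0,0,0]
    - [0,0,0,0,0,0]
    - [0,0,0,0,0,0]
    - [0,0,0,0,0,0]
    - [0,0,0,0,0,0]
  gripper: 1
  newtons: 40

```text
time_s: 11.05
position: [0.5173, -0.0183, 0.1377]
tool_rot: [3.121, 0.356, 0.002]
contact_force: [-1.8, 0.4, 7.0]
gripper_width: 0.465
```

Run:
```python
from h import *
go(.416,-.301,.268,-90.6)
```

```text
t 11.05 p [ 0.5173 -0.0183  0.1377] yaw 13.01 zaxis [ 0.001 -0.    -1.   ] F [-1.8  0.4  7. ] w 0.465 q6 -0.48
shares [-0.506 -1.414  0.651] rz 2.546
```

Call:
move_arm:
  plan:
    - [0,0,0.15,0,0,0]
    - [0,0,0.4,0,0,0]
    - [0,0,0.65,0,0,0]
    - [-0.08,-0.24,0.65,0,0,0.3]
    - [-0.16,-0.48,0.65,0,0,0.6]
    - [-0.23,-0.7,0.65,0,0,0.85]
    - [-0.23,-0.7,0.65,0,0,0.85]

```text
time_s: 11.92
position: [0.4697, -0.1603, 0.2662]
tool_rot: [-2.968, -1.029, 0.001]
contact_force: [0.7, 0.4, -1.1]
gripper_width: 0.459
```

Call:
move_arm:
  plan:
    - [-0.08,-0.24,0,0,0,0.3]
    - [-0.16,-0.48,0,0,0,0.6]
    - [-0.276,-0.714,0,0,0,0.85]
    - [-0.276,-0.714,0,0,0,0.85]

```text
time_s: 12.42
position: [0.4145, -0.3026, 0.2663]
tool_rot: [-2.667, -1.659, 0.0]
contact_force: [0.7, 1.2, -1.1]
gripper_width: 0.463
```

Call:
move_arm:
  plan:
    - [0,0,0,0,0,0.35]
    - [0,0,0,0,0,0.7]
    - [0,0,0,0,0,0.845]
    - [0,0,0,0,0,0.845]
    - [0,0,0,0,0,0.845]

```text
time_s: 13.05
position: [0.4158, -0.3001, 0.2664]
tool_rot: [-2.234, -2.208, -0.0]
contact_force: [-0.1, 0.0, -0.7]
gripper_width: 0.462
```

Run:
```python
from h import *
go(.416,-.301,.0895,-90.6)
img,W,z=wcloud();save(img,'w7.png')
m=mask(img,'red')&(z>0)
wrect(W,big(m&(W[...,2]>-.01)&(W[...,2]<.02)),'dock'); wrect(W,big(m&(W[...,2]>.15)),'rack')
c=snap('top');save(c['img'],'t7.png')
```

```text
t 13.05 p [ 0.4158 -0.3001  0.2664] yaw 89.33 zaxis [-0.     0.001 -1.   ] F [-0.1  0.  -0.7] w 0.462 q6 -2.41
shares [ 0.001 -0.004 -0.885] rz 0.002
dock c 350.0 -301.3 size 66.1 29.4 yaw 89.4 z 6.4 1938
rack c 395.1 -300.0 size 90.0 42.4 yaw -0.8 z 233.7 21419
```

View pics/w7.png

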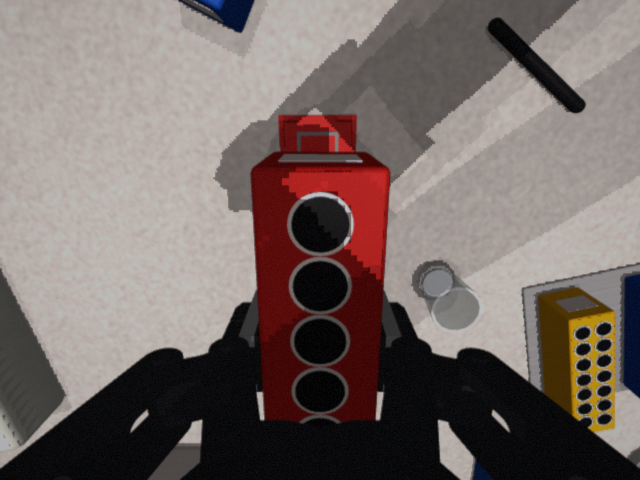

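View pics/t7.png

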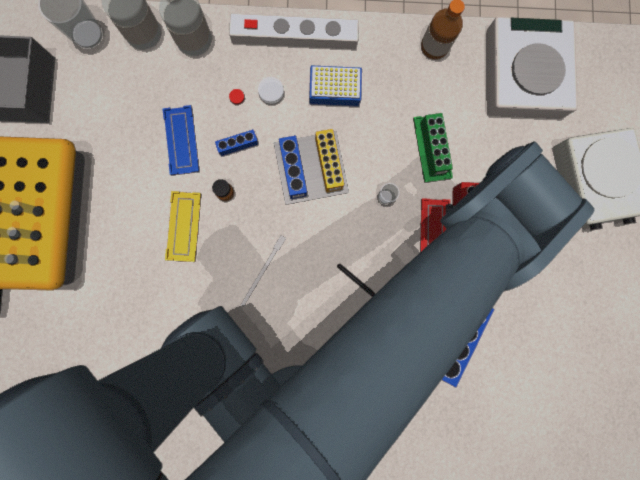

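Red is aligned with its dock (rack centre x 416, dock 415). Lower, release and lift.

Call:
move_arm:
  plan:
    - [-0.003,-0.004,-0.2,0,0,0]
    - [-0.003,-0.004,-0.45,0,0,0]
    - [-0.003,-0.004,-0.65,0,0,0]
    - [-0.003,-0.004,-0.78,0,0,0]
    - [-0.003,-0.004,-0.84,0,0,0]
    - [-0.003,-0.004,-0.87,0,0,0]
    - [-0.003,-0.004,-0.885,0,0,0]
    - [-0.003,-0.004,-0.888,0,0,0]
    - [-0.003,-0.004,-0.888,0,0,0]

```text
time_s: 14.28
position: [0.4152, -0.3021, 0.0898]
tool_rot: [2.233, 2.208, -0.0]
contact_force: [-1.4, -0.3, -1.5]
gripper_width: 0.462
```

Run:
```python
from h import *
go(.4155,-.301,.0895,-90.6)
img,W,z=wcloud();save(img,'w8.png')
```

```text
t 14.28 p [ 0.4152 -0.3021  0.0898] yaw 89.35 zaxis [ 0.001 -0.001 -1.   ] F [-1.4 -0.3 -1.5] w 0.462 q6 -2.41
shares [ 0.001  0.005 -0.001] rz 0.002
```

View pics/w8.png

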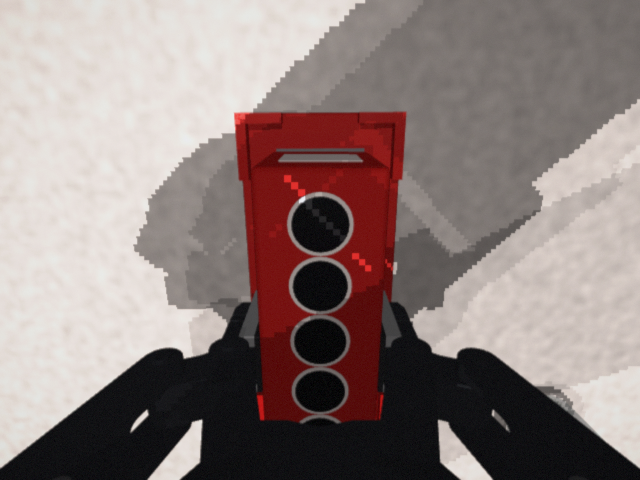

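Call:
move_arm:
  plan:
    - [0,0,-0.002,0,0,0]
    - [0,0,-0.002,0,0,0]
    - [0,0,-0.002,0,0,0]
    - [0,0,-0.002,0,0,0]
    - [0,0,0.15,0,0,0]
    - [0,0,0.4,0,0,0]
    - [0,0,0.65,0,0,0]
    - [0,0,0.9,0,0,0]
    - [0,0,0.9,0,0,0]
  gripper: -1

```text
time_s: 15.45
position: [0.4164, -0.3033, 0.2742]
tool_rot: [2.227, 2.202, -0.001]
contact_force: [0.1, -0.3, -0.4]
gripper_width: 1.001
```

Run:
```python
from h import *
img,W,z=wcloud();save(img,'w9.png')
c=snap('top');save(c['img'],'t9.png');W=cloud(c)
for cc in('blue','yellow'):
  m=mask(c['img'],cc)&(abs(W[...,2]-.053)<.004); m[:,:270]=0;m[:,360:]=0
  wrect(W,big(m),cc)
go(.55,-.05,.27,-77.3)
```

```text
blue c 603.0 43.5 size 38.6 21.6 yaw -75.4 z 53.1 89
yellow c 509.7 -69.1 size 22.4 11.8 yaw -88.2 z 52.5 47
t 15.55 p [ 0.4149 -0.3017  0.2692] yaw 89.36 zaxis [ 0. -0. -1.] F [-0.2  0.1 -0.1] w 0.998 q6 -2.41
shares [0.676 1.258 0.004] rz 0.445
```

View pics/w9.png

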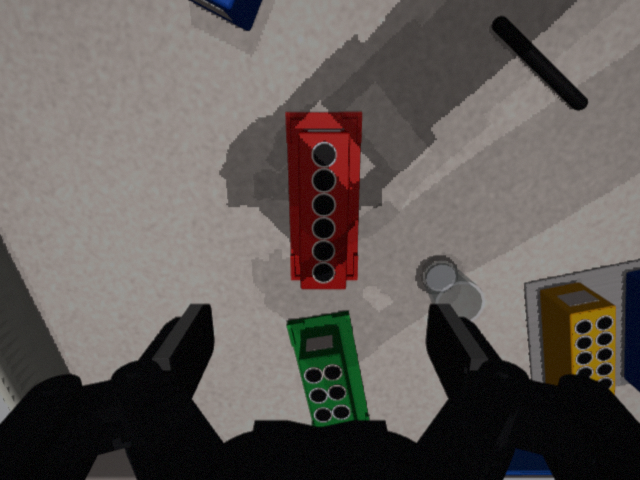

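View pics/t9.png

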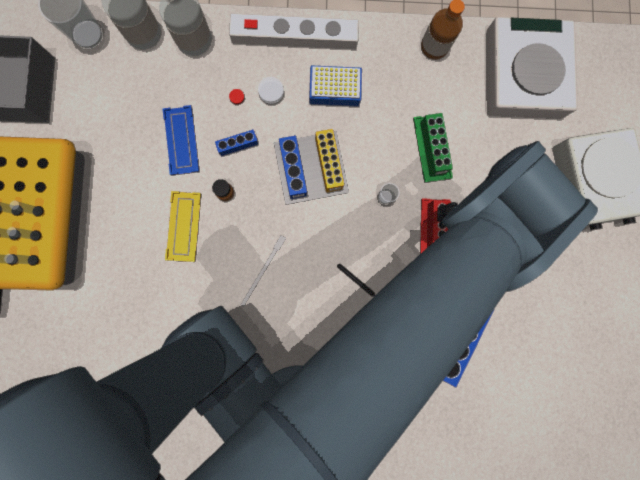

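Red is seated in its dock at (323,200) in the wrist view. The holes break up the blobs of the lower racks, so I'll refit using closing instead of opening.

Run:
```python
from h import *
c=snap('top');W=cloud(c)
for cc in('blue','yellow'):
  m=mask(c['img'],cc)&(abs(W[...,2]-.053)<.004); m[:,:272]=0;m[:,352:]=0;m[:125]=0;m[210:]=0
  wrect(W,m,cc)
```

```text
blue c 549.8 31.0 size 132.1 38.5 yaw 13.0 z 52.7 468
yellow c 568.3 -50.4 size 131.8 38.9 yaw 12.9 z 52.7 423
```

Call:
move_arm:
  plan:
    - [0.17,0.25,0,0,0,0.3]
    - [0.3,0.5,0,0,0,0.445]
    - [0.34,0.63,0,0,0,0.445]
    - [0.34,0.63,0,0,0,0.445]

```text
time_s: 16.1
position: [0.4825, -0.1739, 0.2669]
tool_rot: [-1.956, -2.454, 0.001]
contact_force: [-0.1, -0.9, -0.8]
gripper_width: 0.998
```

Call:
move_arm:
  plan:
    - [0.17,0.25,0,0,0,0]
    - [0.3,0.5,0,0,0,0]
    - [0.336,0.62,0,0,0,0]
    - [0.336,0.62,0,0,0,0]
    - [0.336,0.62,0,0,0,0]

```text
time_s: 16.73
position: [0.5497, -0.053, 0.2683]
tool_rot: [-1.963, -2.451, 0.002]
contact_force: [0.8, -0.1, -0.0]
gripper_width: 0.995
```

Run:
```python
from h import *
go(.55,-.05,.27,-77.3)
img,W,z=wcloud();save(img,'w10.png')
for cc in('blue','yellow'):
    m=mask(img,cc)&(W[...,2]>.051)&(W[...,2]<.058)&(z>0)
    wrect(W,big(cv2.morphologyEx(m.astype(np.uint8),cv2.MORPH_CLOSE,np.ones((5,5)))>0)&m,cc)
```

```text
t 16.73 p [ 0.5497 -0.053   0.2683] yaw 102.63 zaxis [-0.001 -0.    -1.   ] F [ 0.8 -0.1 -0. ] w 0.995 q6 -2.09
shares [0.002 0.015 0.009] rz 0.002
blue c 548.4 30.5 size 131.5 40.2 yaw 12.9 z 54.9 3624
yellow c 542.1 -56.3 size 81.1 38.4 yaw 13.8 z 55.0 1018
```

View pics/w10.png

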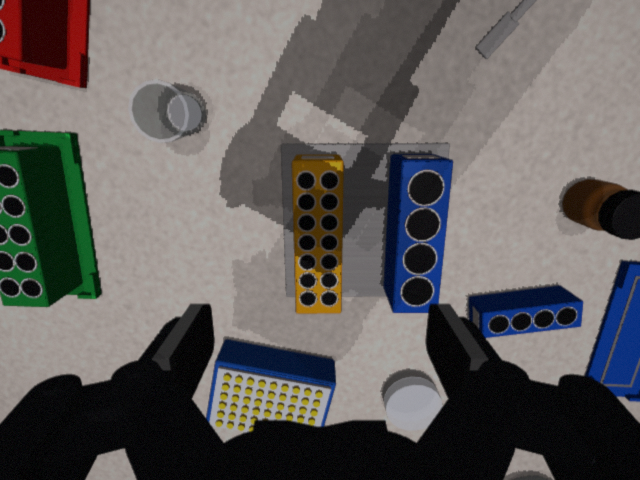

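Blue in the stack measures 131.5x40.2 mm at (548.5,30.5), so it is the middle size. Yellow is at (567.5,-51). Grip yellow.

Call:
move_arm:
  plan:
    - [0.089,0.01,-0.25,0,0,0.005]
    - [0.089,0.01,-0.5,0,0,0.005]
    - [0.089,0.01,-0.75,0,0,0.005]
    - [0.089,0.01,-0.88,0,0,0.005]
    - [0.089,0.01,-0.9,0,0,0.005]
    - [0.089,0.01,-0.9,0,0,0.005]
    - [0.089,0.01,-0.9,0,0,0.005]

```text
time_s: 17.65
position: [0.569, -0.0504, 0.0909]
tool_rot: [1.957, 2.453, 0.002]
contact_force: [-0.3, 0.6, 0.4]
gripper_width: 0.999
```

Call:
move_arm:
  plan:
    - [0,0,0,0,0,0]
    - [0,0,0,0,0,0]
    - [0,0,0,0,0,0]
    - [0,0,0,0,0,0]
    - [0,0,0,0,0,0]
    - [0,0,0,0,0,0]
  gripper: 1
  newtons: 40

```text
time_s: 18.4
position: [0.5683, -0.0498, 0.0896]
tool_rot: [1.958, 2.456, 0.001]
contact_force: [-0.8, 0.3, 6.1]
gripper_width: 0.465
```

Run:
```python
from h import *
go(.411,.2753,.25,88.4)
img,W,z=wcloud();save(img,'w11.png')
```

```text
t 18.4 p [ 0.5683 -0.0498  0.0896] yaw 102.86 zaxis [ 0.001 -0.    -1.   ] F [-0.8  0.3  6.1] w 0.465 q6 -2.08
shares [-0.787  1.626  0.802] rz -0.482
```

View pics/w11.png

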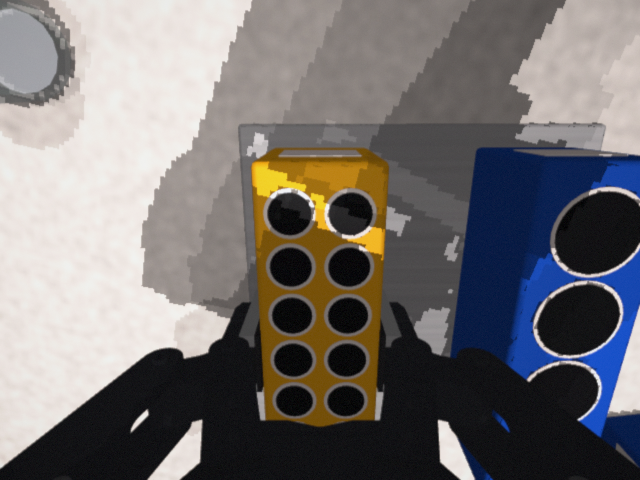

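Yellow is gripped. Lift, then carry it over blue and the bottle to the yellow dock.

Call:
move_arm:
  plan:
    - [0,0,0.15,0,0,0]
    - [0,0,0.4,0,0,0]
    - [0,0,0.65,0,0,0]
    - [0,0,0.8,0,0,0]
    - [-0.13,0.24,0.8,0,0,0]
    - [-0.26,0.5,0.8,0,0,-0.2]
    - [-0.36,0.75,0.8,0,0,-0.482]
    - [-0.36,0.75,0.8,0,0,-0.482]

```text
time_s: 19.45
position: [0.4937, 0.103, 0.2476]
tool_rot: [-2.246, -2.193, 0.003]
contact_force: [0.2, -1.2, -1.7]
gripper_width: 0.467
```

Call:
move_arm:
  plan:
    - [-0.13,0.25,0,0,0,0]
    - [-0.26,0.5,0,0,0,0]
    - [-0.36,0.75,0,0,0,0]
    - [-0.425,0.876,0,0,0,0]
    - [-0.425,0.876,0,0,0,0]
    - [-0.425,0.876,0,0,0,0]

```text
time_s: 20.2
position: [0.4113, 0.2746, 0.2486]
tool_rot: [2.253, 2.189, -0.002]
contact_force: [0.2, -1.0, -1.6]
gripper_width: 0.462
```

Run:
```python
from h import *
go(.411,.2753,.092,88.4)
img,W,z=wcloud();save(img,'w12.png')
m=mask(img,'yellow')&(z>0)
wrect(W,big(m&(W[...,2]>-.01)&(W[...,2]<.02)),'dock'); wrect(W,big(m&(W[...,2]>.12)),'rack')
```

```text
t 20.2 p [0.4113 0.2746 0.2486] yaw 88.36 zaxis [-0.001 -0.001 -1.   ] F [ 0.2 -1.  -1.6] w 0.462 q6 -1.18
shares [-0.001  0.003 -0.783] rz 0.001
dock c 343.5 277.9 size 65.7 25.3 yaw 88.3 z 6.5 1978
rack c 390.3 275.0 size 92.8 39.9 yaw -1.9 z 214.0 13886
```

View pics/w12.png

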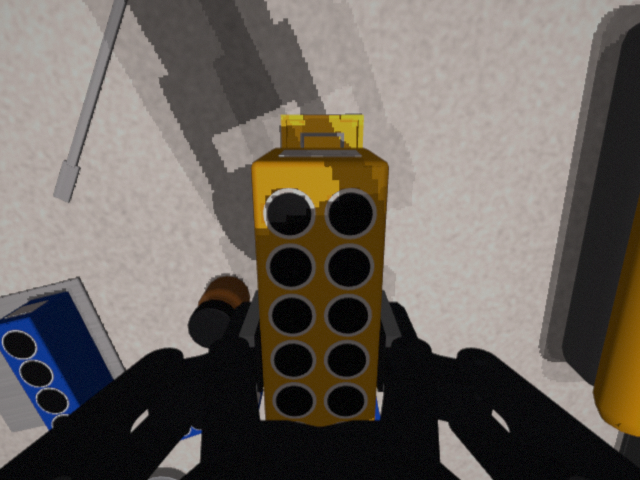

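Dock and rack agree to within 1 mm. Lower.

Call:
move_arm:
  plan:
    - [-0.002,0.006,-0.2,0,0,0]
    - [-0.002,0.006,-0.42,0,0,0]
    - [-0.002,0.006,-0.6,0,0,0]
    - [-0.002,0.006,-0.7,0,0,0]
    - [-0.002,0.006,-0.75,0,0,0]
    - [-0.002,0.006,-0.78,0,0,0]
    - [-0.002,0.006,-0.788,0,0,0]
    - [-0.002,0.006,-0.788,0,0,0]

```text
time_s: 21.25
position: [0.411, 0.2768, 0.0922]
tool_rot: [2.252, 2.19, 0.002]
contact_force: [-0.7, -0.0, -3.0]
gripper_width: 0.462
```

Run:
```python
from h import *
go(.411,.276,.0905,88.4)
img,W,z=wcloud();save(img,'w13.png')
```

```text
t 21.25 p [0.411  0.2768 0.0922] yaw 88.39 zaxis [ 0.001  0.    -1.   ] F [-0.7 -0.  -3. ] w 0.462 q6 -1.18
shares [-0.    -0.004 -0.008] rz 0.0
```

View pics/w13.png

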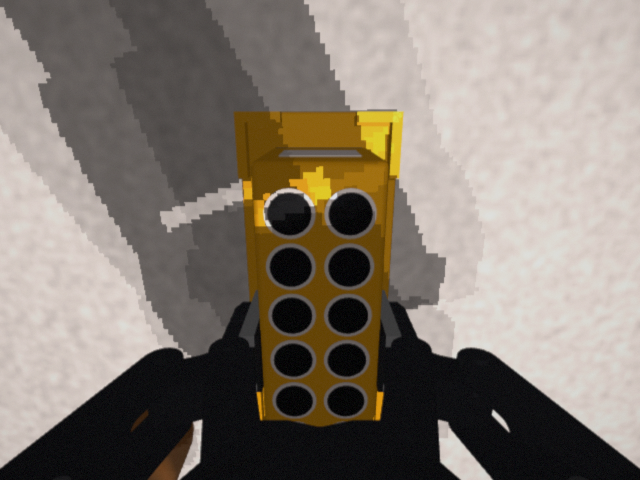

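Centred between the lips. Settle, release and lift.

Call:
move_arm:
  plan:
    - [0,-0.003,-0.005,0,0,0]
    - [0,-0.003,-0.008,0,0,0]
    - [0,-0.003,-0.008,0,0,0]

```text
time_s: 21.68
position: [0.4108, 0.2762, 0.0906]
tool_rot: [2.252, 2.19, 0.0]
contact_force: [-2.8, -1.4, 6.1]
gripper_width: 0.466
```

Call:
move_arm:
  plan:
    - [0,0,0,0,0,0]
    - [0,0,0,0,0,0]
    - [0,0,0,0,0,0]
    - [0,0,0,0,0,0]
    - [0,0,0.15,0,0,0]
    - [0,0,0.4,0,0,0]
    - [0,0,0.65,0,0,0]
    - [0,0,0.9,0,0,0]
    - [0,0,0.9,0,0,0]
  gripper: -1

```text
time_s: 22.8
position: [0.4125, 0.2769, 0.2748]
tool_rot: [2.249, 2.187, 0.014]
contact_force: [-0.6, 0.7, 0.0]
gripper_width: 0.999
```

Run:
```python
from h import *
go(.5485,.0305,.27,102.8)
img,W,z=wcloud();save(img,'w14.png')
c=snap('top');W=cloud(c)
m=mask(c['img'],'blue')&(abs(W[...,2]-.053)<.004); m[:,:272]=0;m[:,352:]=0;m[:125]=0;m[210:]=0
wrect(W,m,'blue')
```

```text
t 22.8 p [0.4125 0.2769 0.2748] yaw 88.4 zaxis [ 0.009  0.004 -1.   ] F [-0.6  0.7  0. ] w 0.999 q6 -1.18
shares [ 0.68  -1.232 -0.024] rz 0.48
blue c 549.7 31.0 size 131.8 38.5 yaw 12.9 z 52.9 477
```

View pics/w14.png

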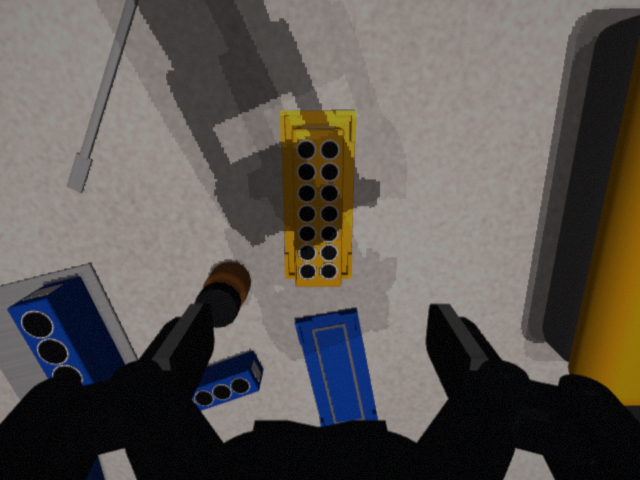

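Yellow is seated at (318,210). Now blue.

Call:
move_arm:
  plan:
    - [0.15,-0.25,0,0,0,0.2]
    - [0.28,-0.5,0,0,0,0.48]
    - [0.34,-0.62,-0.02,0,0,0.48]
    - [0.34,-0.62,-0.02,0,0,0.48]

```text
time_s: 23.4
position: [0.478, 0.1506, 0.2633]
tool_rot: [-1.962, -2.449, 0.005]
contact_force: [-1.2, 0.7, 0.8]
gripper_width: 0.997
```

Call:
move_arm:
  plan:
    - [0.15,-0.25,0,0,0,0]
    - [0.28,-0.5,0,0,0,0]
    - [0.342,-0.612,0,0,0,0]
    - [0.342,-0.612,0,0,0,0]
    - [0.342,-0.612,0,0,0,0]

```text
time_s: 24.02
position: [0.546, 0.0311, 0.2649]
tool_rot: [-1.957, -2.455, 0.001]
contact_force: [-0.7, -0.2, 1.3]
gripper_width: 1.0
```

Run:
```python
from h import *
go(.549,.0305,.088,102.8)
img,W,z=wcloud();save(img,'w15.png')
m=mask(img,'blue')&(W[...,2]>.051)&(W[...,2]<.058)&(z>0)
wrect(W,big(cv2.morphologyEx(m.astype(np.uint8),cv2.MORPH_CLOSE,np.ones((5,5)))>0)&m,'blue')
```

```text
t 24.02 p [0.546  0.0311 0.2649] yaw 102.87 zaxis [-0.002  0.001 -1.   ] F [-0.7 -0.2  1.3] w 1.0 q6 -1.95
shares [ 0.015 -0.003 -0.884] rz -0.002
blue c 548.0 30.8 size 131.1 39.7 yaw 12.8 z 55.0 4036
```

View pics/w15.png

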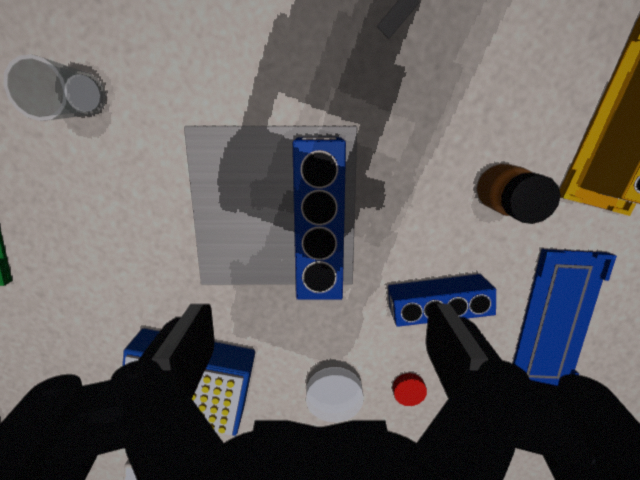

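The rack on the tray at (320,217) is 131x40 mm, which is the one meant. The small one at (442,298) is not. Grip.

Call:
move_arm:
  plan:
    - [0.013,-0.002,-0.25,0,0,0]
    - [0.013,-0.002,-0.5,0,0,0]
    - [0.013,-0.002,-0.75,0,0,0]
    - [0.013,-0.002,-0.86,0,0,0]
    - [0.013,-0.002,-0.883,0,0,0]
    - [0.013,-0.002,-0.883,0,0,0]
    - [0.013,-0.002,-0.883,0,0,0]

```text
time_s: 24.95
position: [0.5505, 0.0294, 0.0909]
tool_rot: [1.958, 2.454, 0.002]
contact_force: [-0.7, -0.8, -0.8]
gripper_width: 0.998
```

Call:
move_arm:
  plan:
    - [0,0,0,0,0,0]
    - [0,0,0,0,0,0]
    - [0,0,0,0,0,0]
    - [0,0,0,0,0,0]
    - [0,0,0,0,0,0]
    - [0,0,0,0,0,0]
  gripper: 1
  newtons: 40

```text
time_s: 25.7
position: [0.5499, 0.0293, 0.0898]
tool_rot: [1.96, 2.455, 0.001]
contact_force: [-1.2, 1.1, 5.6]
gripper_width: 0.464
```

Run:
```python
from h import *
go(.6114,.2935,.25,100)
```

```text
t 25.7 p [0.5499 0.0293 0.0898] yaw 102.79 zaxis [ 0.001  0.    -1.   ] F [-1.2  1.1  5.6] w 0.464 q6 -1.95
shares [0.308 1.321 0.801] rz -0.093
```

Call:
move_arm:
  plan:
    - [0,0,0.15,0,0,0]
    - [0,0,0.4,0,0,0]
    - [0,0,0.65,0,0,0]
    - [0,0,0.8,0,0,0]
    - [0.06,0.25,0.8,0,0,-0.09]
    - [0.12,0.5,0.8,0,0,-0.09]
    - [0.15,0.66,0.8,0,0,-0.09]
    - [0.15,0.66,0.8,0,0,-0.09]

```text
time_s: 26.7
position: [0.5789, 0.163, 0.248]
tool_rot: [-2.013, -2.411, 0.002]
contact_force: [0.0, -0.4, -1.5]
gripper_width: 0.465
```

Call:
move_arm:
  plan:
    - [0.06,0.25,0,0,0,0]
    - [0.12,0.5,0,0,0,0]
    - [0.158,0.66,0,0,0,0]
    - [0.158,0.66,0,0,0,0]
    - [0.158,0.66,0,0,0,0]

```text
time_s: 27.32
position: [0.6109, 0.292, 0.2484]
tool_rot: [-2.018, -2.407, 0.003]
contact_force: [-0.2, 0.4, -2.1]
gripper_width: 0.464
```

Run:
```python
from h import *
go(.6114,.2935,.092,100)
img,W,z=wcloud();save(img,'w16.png')
m=mask(img,'blue')&(z>0)
wrect(W,big(m&(W[...,2]>-.01)&(W[...,2]<.02)),'dock'); wrect(W,big(m&(W[...,2]>.12)),'rack')
```

```text
t 27.32 p [0.6109 0.292  0.2484] yaw 100.05 zaxis [-0.002 -0.001 -1.   ] F [-0.2  0.4 -2.1] w 0.464 q6 -1.47
shares [ 0.003  0.007 -0.782] rz -0.002
dock c 544.2 282.3 size 65.3 23.7 yaw -80.1 z 6.4 1888
rack c 590.4 288.0 size 92.4 42.4 yaw 10.4 z 213.6 16123
```

View pics/w16.png

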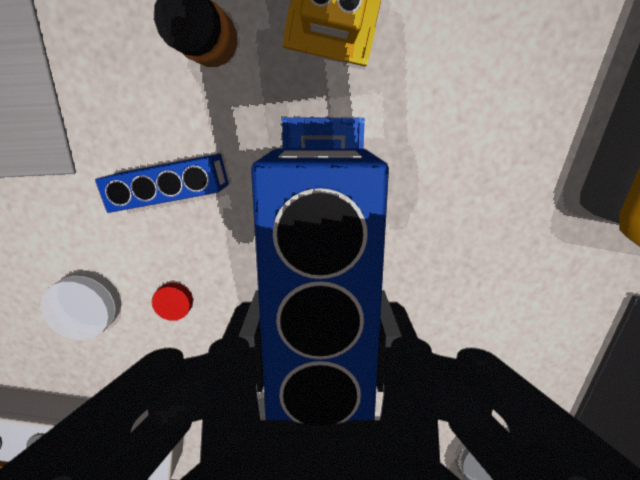

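Aligned, with a 2 mm shift in +y needed. Lower.

Call:
move_arm:
  plan:
    - [0.003,0.009,-0.2,0,0,0]
    - [0.003,0.009,-0.42,0,0,0]
    - [0.003,0.009,-0.6,0,0,0]
    - [0.003,0.009,-0.7,0,0,0]
    - [0.003,0.009,-0.75,0,0,0]
    - [0.003,0.009,-0.78,0,0,0]
    - [0.003,0.009,-0.787,0,0,0]
    - [0.003,0.009,-0.787,0,0,0]

```text
time_s: 28.38
position: [0.6123, 0.2953, 0.0929]
tool_rot: [2.017, 2.408, 0.002]
contact_force: [-0.6, -0.0, -2.1]
gripper_width: 0.463
```

Run:
```python
from h import *
go(.6114,.2937,.0905,100)
img,W,z=wcloud();save(img,'w17.png')
```

```text
t 28.38 p [0.6123 0.2953 0.0929] yaw 100.1 zaxis [ 0.002  0.    -1.   ] F [-0.6 -0.  -2.1] w 0.463 q6 -1.46
shares [-0.004 -0.008 -0.012] rz -0.003
```

View pics/w17.png

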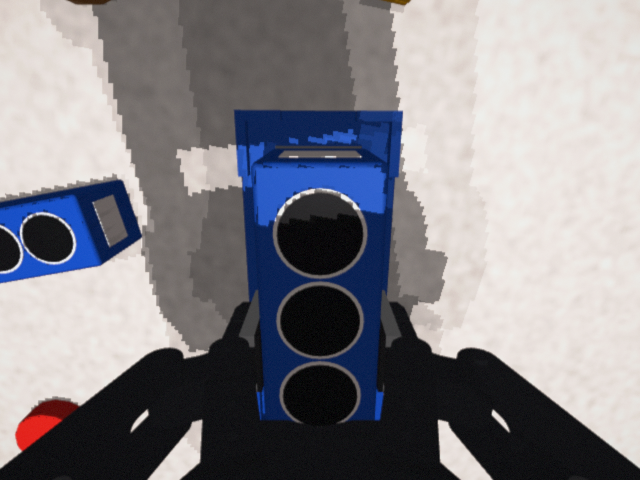

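Call:
move_arm:
  plan:
    - [-0.002,-0.004,-0.006,0,0,0]
    - [-0.002,-0.004,-0.011,0,0,0]
    - [-0.002,-0.004,-0.011,0,0,0]

```text
time_s: 28.8
position: [0.6116, 0.2943, 0.0909]
tool_rot: [2.017, 2.408, 0.0]
contact_force: [-2.7, -1.2, 5.1]
gripper_width: 0.466
```

Call:
move_arm:
  plan:
    - [0,0,0,0,0,0]
    - [0,0,0,0,0,0]
    - [0,0,0,0,0,0]
    - [0,0,0,0,0,0]
    - [0,0,0.15,0,0,0]
    - [0,0,0.4,0,0,0]
    - [0,0,0.65,0,0,0]
    - [0,0,0.9,0,0,0]
    - [0,0,0.9,0,0,0]
  gripper: -1

```text
time_s: 29.92
position: [0.6135, 0.295, 0.2762]
tool_rot: [2.013, 2.404, 0.014]
contact_force: [0.5, -0.4, -0.5]
gripper_width: 0.999
```

Run:
```python
from h import *
img,W,z=wcloud();save(img,'w18.png')
m=mask(img,'blue')&(W[...,2]>.05)&(W[...,2]<.062)&(z>0);wrect(W,big(m),'blue')
go(.5,0,.4,100)
```

```text
blue c 610.6 293.7 size 130.8 40.1 yaw 10.1 z 56.0 3709
t 29.98 p [0.6122 0.2946 0.2726] yaw 100.1 zaxis [ 0.005  0.001 -1.   ] F [-0.   0.4  0.1] w 1.001 q6 -1.47
shares [-0.561 -1.473  0.637] rz -0.003
```

View pics/w18.png

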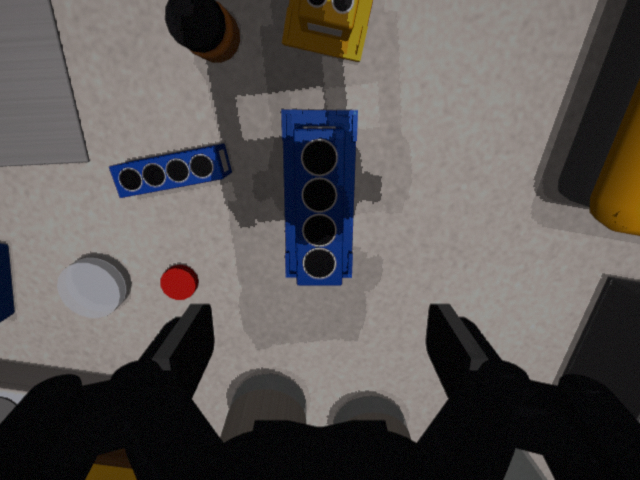

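Blue is seated, with its top at 56 mm (55 expected). Next I'll pull back to the middle for a final check of everything.

Call:
move_arm:
  plan:
    - [-0.1,-0.25,0.1,0,0,0]
    - [-0.2,-0.48,0.2,0,0,0]
    - [-0.3,-0.7,0.3,0,0,0]
    - [-0.4,-0.9,0.35,0,0,0]
    - [-0.55,-1,0.35,0,0,0]
    - [-0.7,-1,0.35,0,0,0]
    - [-0.7,-1,0.35,0,0,0]

```text
time_s: 30.85
position: [0.4697, 0.0942, 0.3378]
tool_rot: [-2.016, -2.406, 0.003]
contact_force: [0.8, -0.0, -0.6]
gripper_width: 0.998
```

Run:
```python
from h import *
c=snap('top');save(c['img'],'t20.png');W=cloud(c)
s=snap('scene');save(s['img'],'s20.png');Ws=cloud(s)
D={'yellow':(411,275.5,-1.6),'blue':(611,293.6,10),'green':(616.6,-294.7,10.4),'red':(415.5,-301.3,-.6)}
for n,(cc,V) in [(n,x) for n in ['top','scene'] for x in [(c,W),(s,Ws)] if (x[0] is c)==(n=='top')]:
  for k,(x,y,t) in D.items():
    a=np.radians(t);d=V[...,:2]-np.array([x,y])/1000
    lx=d[...,0]*np.cos(a)+d[...,1]*np.sin(a);ly=-d[...,0]*np.sin(a)+d[...,1]*np.cos(a)
    m=mask(cc['img'],k)&(abs(V[...,2]-.054)<.006)&(abs(lx)<.1)&(abs(ly)<.06)
    p=V[m]
    if len(p)>10:
      A=np.c_[lx[m],ly[m],np.ones(m.sum())];sl=np.linalg.lstsq(A,p[:,2],rcond=None)[0]
      print(n,'local x',(lx[m].min()*1e3).round(1),(lx[m].max()*1e3).round(1),'y',(ly[m].min()*1e3).round(1),(ly[m].max()*1e3).round(1),'tilt mrad',(sl[:2]*1e3).round(0),end=' ')
    wrect(V,m,k)
```

```text
yellow none
blue none
top local x -66.5 64.7 y -18.7 20.6 tilt mrad [  2. -38.] green c 615.6 -294.0 size 131.1 38.8 yaw 10.7 z 53.6 423
top local x -63.9 68.4 y -20.3 19.8 tilt mrad [  6. -14.] red c 417.7 -301.5 size 132.2 40.0 yaw -0.6 z 53.6 663
scene local x -63.7 68.1 y -19.3 20.9 tilt mrad [-12.  22.] yellow c 413.2 276.3 size 131.8 40.2 yaw -1.6 z 55.3 496
scene local x -63.2 67.9 y -20.2 19.8 tilt mrad [-6.  4.] blue c 613.4 293.7 size 130.9 40.0 yaw 10.3 z 55.5 793
scene local x -67.9 66.0 y -18.1 21.0 tilt mrad [-13. -66.] green c 615.4 -293.4 size 134.0 39.1 yaw 10.2 z 55.7 723
scene local x -63.2 68.4 y -18.1 21.2 tilt mrad [-11. -51.] red c 418.1 -299.6 size 131.5 39.2 yaw -0.9 z 55.6 548
```

View pics/t20.png

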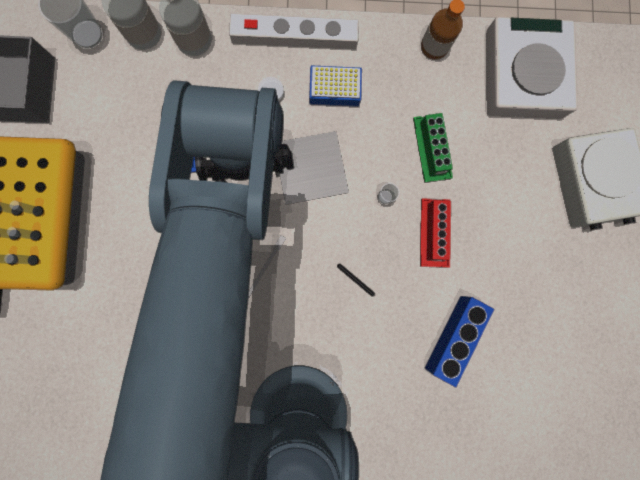

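View pics/s20.png

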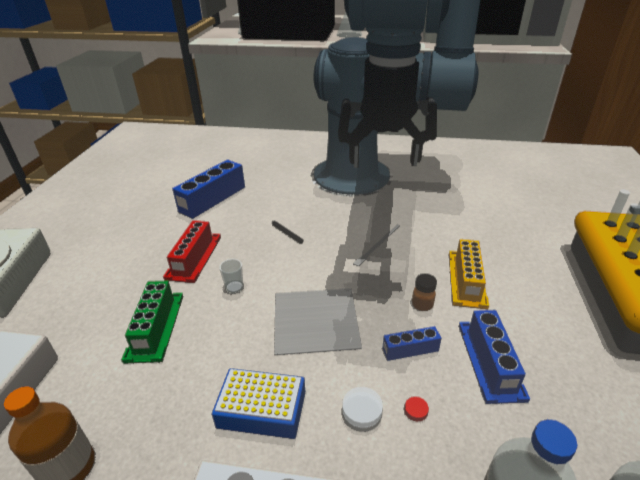

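All four racks sit inside their lips (±66.5/±20.5 against ±75/±29), and the beaker and bottle are standing where they were. The green and red tilt fits disagree, probably because of side-face pixels, so I'll repeat them on the interior of the tops.

Run:
```python
from h import *
for n in ('top','scene'):
  c=snap(n);V=cloud(c)
  for k,(x,y,t) in {'yellow':(411,275.5,-1.6),'blue':(611,293.6,10),'green':(616.0,-294.,10.4),'red':(416.5,-300.5,-.6)}.items():
    a=np.radians(t);d=V[...,:2]-np.array([x,y])/1000
    lx=d[...,0]*np.cos(a)+d[...,1]*np.sin(a);ly=-d[...,0]*np.sin(a)+d[...,1]*np.cos(a)
    m=mask(c['img'],k)&(V[...,2]>.03)&(V[...,2]<.08)&(abs(lx)<.062)&(abs(ly)<.0165)
    if m.sum()<20: continue
    z=V[...,2]*1e3
    print(n,k,m.sum(),'z at y-,y+,x-,x+',[round(float(np.median(z[m&q])),1) for q in (ly<-.008,ly>.008,lx<-.03,lx>.03)])
  if n=='scene':
    for k,(x,y) in {'beaker':(.499,-.188),'bottle':(.489,.182)}.items():
      m=(np.hypot(V[...,0]-x,V[...,1]-y)<.035)&(V[...,2]>.01);q=V[m];print(k,len(q),q[:,2].max().round(3),q.mean(0).round(3))
```

```text
top green 286 z at y-,y+,x-,x+ [54.0, 53.3, 53.7, 53.9]
top red 430 z at y-,y+,x-,x+ [53.8, 53.8, 53.7, 53.9]
scene yellow 268 z at y-,y+,x-,x+ [55.7, 55.8, 55.7, 55.6]
scene blue 427 z at y-,y+,x-,x+ [55.5, 55.8, 55.5, 55.6]
scene green 383 z at y-,y+,x-,x+ [56.1, 55.9, 56.0, 56.0]
scene red 310 z at y-,y+,x-,x+ [56.1, 55.8, 55.8, 55.6]
beaker 612 0.061 [ 0.499 -0.183  0.041]
bottle 1178 0.52 [0.491 0.174 0.186]
```

```bash
python3 -c "
from h import *
print(manip.hand_in())"
```

```text
the job is handed in; nothing more can be done
None
```

I took the stack apart and set all four racks in their own docks in the order green, red, yellow, blue. I handed the job in at about 31 s of the 115 s allowed. The blue rack I used is the one from the stack, 131 x 40 mm. I left the 90 mm and 183 mm blue look-alikes alone.

- **Position:** every rack lies lengthwise inside the four lips. Its centre is within about 3 mm of the dock centre, out of 9 mm of play.
- **Flatness:** the tops read 53.6–56 mm against 55 mm expected, and level to within 1 mm. My first tilt fit for green and red came out larger, up to 66 mrad. It included edge pixels, and a repeat on the interior of the tops showed them flat.
- **Beaker and bottle:** the last pictures show both standing. I measured the beaker in its place. The bottle's measurement was spoiled because the arm overlapped it, so for the bottle I rely on the scene picture.
- **Top camera:** the arm hid the yellow and blue docks, so I checked those two with the scene camera only, plus wrist views after release.

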